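Load the polisher from the parts hod

TASK

Carry the hod over the polisher and tip all six brass parts out of it into the red bowl without spilling any, stand the empty hod upright on its cork mat again, and close the bowl with its frosted glass cover, knob up, setting it down gently rather than dropping it, so that it lies flat on the rim. Leave the compass rose disc, the copper cup and the sight vane where they are.

Things in the scene. Friction and masses are not known exactly. Their poses are not given: they have to be found in the camera images.
- hod_handle (a point): Hod: open sheet-metal tray, 165 x 116 mm, walls 40 mm high, open at its nose, 0.25-0.42 kg. Point: middle of its fixed wooden handle, a round bar 18 mm thick, 110 mm long, along hod y, 95 mm above its underside, on a strap at each end. Axes: x to the nose, z up. Back wall 74 mm behind the handle. Loaded, it balances close under the handle. Parts slide out when tipped about 35 degrees or more.
- hod_lip (a point): Middle of the hod's pouring lip, the front edge of its floor at the open nose, 80 mm wide; 91 mm ahead of the handle point (hod x) and 84 mm below it. Same axes as the hod. The floor inside is 3 mm thick, flat to 48 mm ahead of the handle, then rises at 10 degrees to this lip.
- mat: Cork mat, 220 x 170 x 3 mm, fixed on the shelf; it is the hod's place. Origin at the centre of its underside (shelf level), x along its 220 mm side, z up.
- bowl_rim (a point): Bench vibratory polisher: green round housing with an open red bowl, fixed. Point: centre of the bowl's mouth, level with the rim's top, 160 mm above the shelf. z up. Rim 194 mm across outside, 184 mm inside; bowl 70 mm deep, 120 mm across at its floor, with a 30 mm high cone in the middle.
- cover_knob (a point): Frosted glass bowl cover, 0.34-0.53 kg, at first on a 3 mm felt pad. Flange 202 mm across; below it a plug 168 mm across tapering to 160, 8 mm deep, drops into the bowl's mouth so the flange lies on the rim. Point: gripping height on its upright round brass knob (30 mm across, 40 high), on the axis, 40 mm above the plug's bottom, 32 above the flange's underside, 24 above the glass. z up.
- rose_center (a point): White porcelain compass rose disc, 90 mm across, 6 mm thick, lying loose; a bystander. Its centre.
- cup_mid (a point): Copper damping cup, 60 mm across, 45 mm high, standing loose; a bystander. Point on its axis half-way up.
- vane_mid (a point): Steel sight vane, a slotted upright 68 mm high on a 45 x 30 mm foot, standing loose; a bystander. Point half-way up.
- part1_center (a point): Brass flanged bearing bush, 22 mm high, flange 26 mm across, barrel 20 mm across, 53 g, one of the six loose parts lying in the hod at the start. Its centre, half-way up.
- part2_center (a point): Brass hexagon nut, 22 mm across flats, 17 mm high, 47 g, one of the six loose parts lying in the hod at the start. Its centre, half-way up.
- part3_center (a point): Brass hexagon nut, 22 mm across flats, 17 mm high, 47 g, one of the six loose parts lying in the hod at the start. Its centre, half-way up.
- part4_center (a point): Brass flanged bearing bush, 22 mm high, flange 26 mm across, barrel 20 mm across, 53 g, one of the six loose parts lying in the hod at the start. Its centre, half-way up.
- part5_center (a point): Brass flanged bearing bush, 22 mm high, flange 26 mm across, barrel 20 mm across, 53 g, one of the six loose parts lying in the hod at the start. Its centre, half-way up.
- part6_center (a point): Brass hexagon nut, 22 mm across flats, 17 mm high, 47 g, one of the six loose parts lying in the hod at the start. Its centre, half-way up.
There are look-alikes about, which are no part of the job. Leave any blue or purple look-alike of the part that bears cover_knob alone.

How it is judged:
By the outcome, as a careful person would: the job done as asked, in the order asked, and still so for the second after the job is handed in, with the robot touching nothing.
It also fails if it takes over 67 s, if anything falls off the work surface, if the arm or the gripper's body presses on something with over 40 N, if the wrist force passes 120 N, or if a joint passes its speed limit or range.

ROBOT

A 6-joint arm with a two-finger parallel gripper is mounted at the origin on the work surface. World frame = base frame: x ahead of the robot, y to its left, z up, the work surface at z = 0. Lengths are in m, angles in rad, forces in N, time in s.
With the tool pointing down it reaches from about 0.4 to 0.925 m from the base axis. Payload 12.5 kg.
Tool frame: the origin (TCP) lies on the centre line of the jaws, within the pads' length; the fingertips stand 8 mm ahead of it and the grasp point (between the pads) lies 11 mm behind it; z points along the fingers, y is the line along which they close (so a half turn about z gives the same grasp; the last joint's range is limited). The gripper opens to 95 mm and grips with 3 to 60 N. Pads are 20 mm wide; open, the fingers measure 119 mm over their backs; the gripper's body (75 mm by 180 mm) begins 59 mm behind the grasp point.
Start: joints at [1.047, 0.491, 1.559, -0, 1.092, -0.106], TCP at [0.254, 0.571, 0.223] pointing down, gripper open.
Joint ranges: [-3.1, 3.1], [-0.84, 2.19], [0.05, 2.79], [-1.13, 4.28], [0.06, 2.93], [-2.69, 2.69]. Speed limits (rad/s): [2.22, 2.22, 2.79, 3.14, 3.14, 3.14].

INTERFACE

Orientations are given as [roll, pitch, yaw] about the fixed x, y, z axes, in that order (R = Rz(yaw) Ry(pitch) Rx(roll)).
In Python, from cell import * gives the robot as it stands.
- The arm moves only by the tool carry_out, never from a script. Its argument "increments" is a list of rows, each an object with "slide": the shift along the tool's x, y, z in mm, a list of three; "yaw": the turn about the tool's z in rad; "hand": the opening, from 0 (shut) to 1 (fully open). In form: [{"slide": [tx, ty, tz], "yaw": yaw, "hand": hand}, ...]. A call has exactly 5 rows; each row is the pose to reach, as a shift and turn from the pose commanded when the call began, along the tool's axes at that moment; what a row does not reach only later rows make up. A row lasts 1/12 s, in which the tool goes at most 41.7 mm and 7.16 degrees, less where a joint would pass 70% of its speed; a pose out of reach is approached as far as the arm can. A call with a gripper value outside its range is refused whole. The fingers move at their own pace and stop on an object; the grip force is fixed at half the most. Time passes only in rows, so rows that repeat a pose let the fingers close, or fill a call up. It gives the time, the measured TCP pose, the force, the opening and the grip force at its end, in the units of the state.
- get_state(): the state, without advancing time (a new reading comes with each control period).
- grab_frame(name): name is "scene" or "top" or "wrist"; returns (picture, depth): 384x512x3 uint8, red, green, blue; 384x512 float32, m along the optical axis (not along the pixel's ray), 0 where there is no reading.
- camera_model(name): a dict with "fovy" (degrees; the focal length in pixels is half the picture's height over the tangent of half this angle, whatever the lens; pixels are square), "cx", "cy" (the principal point, pixels), "cam_to_world" (4x4, takes a point from camera to world coordinates). Camera axes: x right, y down, z forward; pixel columns grow to the right and rows downward; lengths in m; the calibration is good to about 2 mm. The wrist camera is an equidistant fisheye: a pixel r from the principal point sees the ray r / f radians off the axis. A picture is of the moment at which its call begins: read the wrist's pose just before it. camera_model takes no time and is no camera call; for the wrist camera it gives the pose at the moment of the call.
- close_job(): hands the job in; it is judged then, once.
The state is a dict: "time_s": time; "q": joint angles; "qd": joint speeds; "effort": joint torques, N m; "tool_pos": TCP position; "eef_rot": TCP orientation; "contact_force": force on the tool from outside, world axes, zero at the start; "torque": the same for the moment, N m; "width": finger opening in m; "finger_force": force on a finger pad.
Only numpy, scipy, OpenCV 4.12 (cv2) and the standard library are available. Lean on these libraries where they do the work, as an engineer would, in place of code of your own. Each camera call takes 0.05 s, during which the arm holds its last target. There are 200 camera calls.

## Working session

There is one attempt and no reset: what is moved stays moved. The work goes in short steps, Python scripts to look and compute and a tool call to move; the robot and the scene stay as the last step left them, time stands still between calls to the robot, and variables do not carry over. Pictures are saved under pics/ and viewed, at most 13 in all, crops included, and the job is handed in when it is done.

Besides the shell and the picture viewer there is one more tool, called after "Emit:" as name(argument=value, ...), one argument or row to a line, values as JSON. carry_out: Moves the arm, as the interface text tells. Its arguments: {"type":"object","properties":{"increments":{"type":"array","items":{"type":"object","properties":{"slide":{"type":"array","items":{"type":"number"}},"yaw":{"type":"number"},"hand":{"type":"number"}}}}},"required":["increments"]}

```bash
mkdir -p pics; ls; cat > h.py <<'E'
from cell import *
import numpy as np, cv2
def save(n,f):
    im,d=grab_frame(n); cv2.imwrite(f'pics/{f}.png',im[:,:,::-1]); np.savez(f'pics/{f}.npz',im=im,d=d,**{k:np.array(v) for k,v in camera_model(n).items()}); return im,d
def pts(f):
    z=np.load(f'pics/{f}.npz'); im,d=z['im'],z['d']; F=192/np.tan(np.radians(float(z['fovy']))/2)
    v,u=np.mgrid[:384,:512]; P=np.stack([(u-z['cx'])/F*d,(v-z['cy'])/F*d,d,np.ones_like(d)],-1)@z['cam_to_world'].T
    return im,d,P[...,:3]
E
python3 - <<'E'
from h import *
s=get_state(); print({k:np.round(v,3) for k,v in s.items()})
for n in('scene','top'):
    save(n,n+'0'); m=camera_model(n); print(n,m['fovy'],m['cx'],m['cy']); print(np.round(m['cam_to_world'],3))
a=cv2.imread('pics/top0.png'); cv2.imwrite('pics/top0b.png',cv2.resize(a,(800,600)))
E
```

```text
pics
{'time_s': np.float64(0.0), 'q': array([ 1.047,  0.492,  1.559, -0.   ,  1.092, -0.106]), 'qd': array([ 0.002,  0.   , -0.   , -0.   , -0.   , -0.001]), 'effort': array([-2.0000e-03, -6.1268e+01, -2.5818e+01,  6.9000e-02,  4.8000e-02,
       -0.0000e+00]), 'tool_pos': array([0.253, 0.571, 0.222]), 'eef_rot': array([-3.14 , -0.   ,  2.724]), 'contact_force': array([ 0.764, -0.058,  0.052]), 'torque': array([-0.035,  0.001,  0.006]), 'finger_force': np.float64(0.0), 'width': np.float64(0.095)}
scene 44.890093914049245 253.19306908934388 198.6554228045726
[[-0.803  0.445 -0.397  1.134]
 [ 0.595  0.618 -0.513  0.681]
 [ 0.017 -0.648 -0.761  1.305]
 [ 0.     0.     0.     1.   ]]
top 54.76655452917541 252.31786566897802 198.31174063864944
[[ 0.026 -0.989  0.147  0.344]
 [-0.999 -0.029 -0.018 -0.089]
 [ 0.022 -0.146 -0.989  1.407]
 [ 0.     0.     0.     1.   ]]
```

View pics/top0b.png

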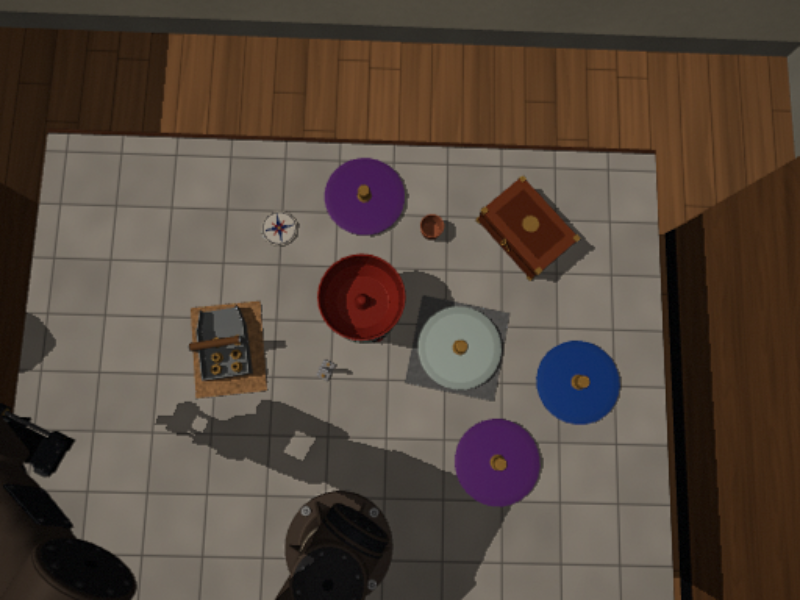

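View pics/scene0.png

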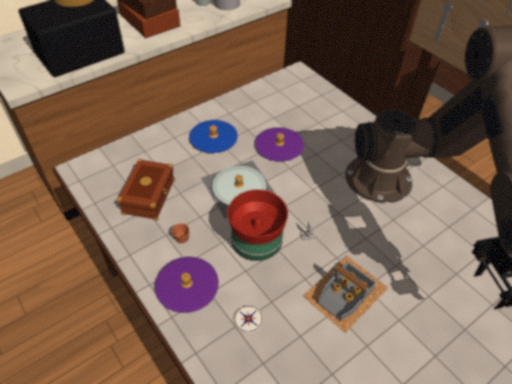

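```bash
python3 - <<'E'
from h import *
im,d,P=pts('top0'); hsv=cv2.cvtColor(im,cv2.COLOR_RGB2HSV)
s=0.64
def reg(x0,y0,x1,y1):
    m=np.zeros(d.shape,bool); m[int(y0*s):int(y1*s),int(x0*s):int(x1*s)]=1; return m&(d>0)
X,Y,Z=P[...,0],P[...,1],P[...,2]
def circ(m):
    c,r=cv2.minEnclosingCircle(P[m][:,:2].astype(np.float32)); return np.round(c,4),round(r,4),round(float(np.median(Z[m])),4),m.sum()
print('shelf',np.median(Z[reg(100,200,180,280)]))
m=reg(300,235,425,360)&(abs(Z-.16)<.006); print('rim',circ(m))
m=reg(400,290,520,405)&(Z>.012)&(Z<.03); print('glass',circ(m))
m=reg(430,320,490,375)&(Z>.035); print('knob',circ(m),Z[m].max())
m=reg(180,320,270,370)&(Z>.085); q=P[m][:,:2]; r=cv2.minAreaRect(q.astype(np.float32)); print('handle',r,np.median(Z[m]),Z[m].max(),m.sum(),q.mean(0))
# mat: orange
h=hsv; m=reg(170,285,285,410)&(Z<.008)&(h[...,1]>110)&(h[...,0]<25); print('mat',cv2.minAreaRect(P[m][:,:2].astype(np.float32)),m.sum())
m=reg(180,290,270,390)&(Z>.02); print('hod',cv2.minAreaRect(P[m][:,:2].astype(np.float32)))
m=reg(310,350,345,390)&(Z>.04); print('vane',circ(m),Z[m].max())
m=reg(410,205,455,245)&(Z>.03); print('cup',circ(m))
E
```

```text
shelf -0.0003321057583856035
rim (array([ 0.5576, -0.0383]), 0.0966, 0.1587, np.int64(268))
glass (array([ 0.46  , -0.2787]), 0.107, 0.0172, np.int64(2062))
knob (array([ 0.464, -0.273]), 0.0148, 0.0576, np.int64(57)) 0.06564054209899428
handle ((0.4523250162601471, 0.28818926215171814), (0.018210377544164658, 0.11568444967269897), 11.133980751037598) 0.10491883030441862 0.11300059204766888 175 [0.45166237 0.28681464]
mat ((0.4476231634616852, 0.28499603271484375), (0.2178656905889511, 0.17005212604999542), 7.655107021331787) 1109
hod ((0.45968830585479736, 0.29026901721954346), (0.1656293421983719, 0.11760761588811874), 11.452864646911621)
vane (array([0.4022, 0.0466]), 0.0118, 0.0674, np.int64(11)) 0.0719468757848769
cup (array([ 0.7576, -0.1994]), 0.03, 0.0419, np.int64(70))
```

```bash
cat >> h.py <<'E'
def to(x,y,z,psi=None):
    s=get_state(); p=np.array(s['tool_pos']); yaw=s['eef_rot'][2]
    a=np.array([np.cos(yaw),np.sin(yaw),0]); b=np.array([np.sin(yaw),-np.cos(yaw),0]); D=np.array([x,y,z])-p
    print('t',round(float(s['time_s']),2),'pos',np.round(p,4),'rot',np.round(s['eef_rot'],3),'F',np.round(s['contact_force'],1),'w',round(float(s['width']),4))
    dy=0 if psi is None else (yaw-np.pi/2-psi+np.pi/2)%np.pi-np.pi/2
    print('slide',np.round([D@a*1e3,D@b*1e3,-D[2]*1e3],1),'yaw',round(dy,3))
E

```

Emit:
carry_out(
  increments=[
    {"slide":[-30,-18,8],"yaw":0.1,"hand":1},
    {"slide":[-60,-36,16],"yaw":0.2,"hand":1},
    {"slide":[-90,-54,24],"yaw":0.3,"hand":1},
    {"slide":[-120,-72,30],"yaw":0.4,"hand":1},
    {"slide":[-148,-89,35],"yaw":0.48,"hand":1},
  ],
)

```text
time_s: 0.52
tool_pos: [0.3532, 0.4282, 0.1869]
eef_rot: [-3.141, 0.0, 2.239]
contact_force: [1.1, 0.7, -0.1]
width: 0.0946
finger_force: 0.0
```

Emit:
carry_out(
  increments=[
    {"slide":[-35,-2,7],"yaw":0.1,"hand":1},
    {"slide":[-70,-4,14],"yaw":0.2,"hand":1},
    {"slide":[-105,-6,21],"yaw":0.3,"hand":1},
    {"slide":[-140,-8,28],"yaw":0.4,"hand":1},
    {"slide":[-172,-10,35],"yaw":0.477,"hand":1},
  ],
)

```text
time_s: 0.93
tool_pos: [0.4529, 0.2874, 0.1522]
eef_rot: [-3.141, 0.0, 1.761]
contact_force: [-0.6, 1.2, -0.0]
width: 0.0953
finger_force: 0.0
```

```bash
python3 - <<'E'
from h import *
save('wrist','w1'); to(.452,.288,.087,.196)
m=camera_model('wrist'); print(m)
E
```

```text
t 0.98 pos [0.4552 0.284  0.151 ] rot [-3.141e+00  1.000e-03  1.755e+00] F [ 2.4 -2.8 -1.1] w 0.095
slide [ 4.5 -2.4 64. ] yaw -0.012
{'fovy': 65.70646984690485, 'cx': 253.11293580149527, 'cy': 186.3744777571802, 'cam_to_world': array([[ 0.98331939,  0.17409238,  0.05267666,  0.4406761 ],
       [ 0.18188187, -0.93891605, -0.29215687,  0.3665065 ],
       [-0.00140333,  0.29686444, -0.9549186 ,  0.31285228],
       [ 0.        ,  0.        ,  0.        ,  1.        ]])}
```

View pics/w1.png

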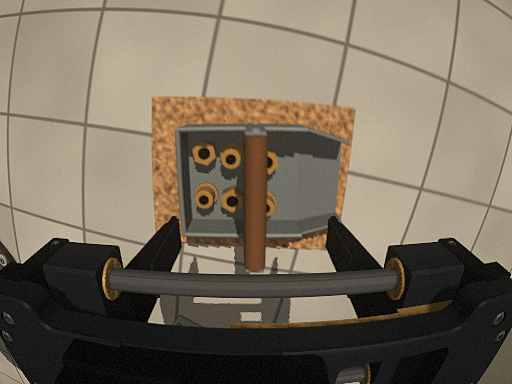

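Emit:
carry_out(
  increments=[
    {"slide":[0,0,10],"yaw":0,"hand":1},
    {"slide":[0,0,20],"yaw":0,"hand":1},
    {"slide":[0,0,30],"yaw":0,"hand":1},
    {"slide":[0,0,35],"yaw":0,"hand":1},
    {"slide":[0,0,35],"yaw":0,"hand":1},
  ],
)

```text
time_s: 1.4
tool_pos: [0.451, 0.2897, 0.1161]
eef_rot: [-3.139, 0.001, 1.769]
contact_force: [-0.4, 0.4, 0.1]
width: 0.095
finger_force: 0.0
```

```bash
python3 - <<'E'
from h import *
to(.452,.288,.087,.196)
E
```

```text
t 1.4 pos [0.451  0.2897 0.1161] rot [-3.139e+00  1.000e-03  1.769e+00] F [-0.4  0.4  0.1] w 0.095
slide [-1.9  0.7 29.1] yaw 0.002
```

Emit:
carry_out(
  increments=[
    {"slide":[-1,1,10],"yaw":0,"hand":1},
    {"slide":[-2,1,20],"yaw":0,"hand":1},
    {"slide":[-2,1,29],"yaw":0,"hand":1},
    {"slide":[-2,1,29],"yaw":0,"hand":0.6},
    {"slide":[-2,1,29],"yaw":0,"hand":0.4},
  ],
)

```text
time_s: 1.82
tool_pos: [0.4533, 0.2873, 0.088]
eef_rot: [-3.14, 0.0, 1.767]
contact_force: [-0.3, 0.5, -0.2]
width: 0.0866
finger_force: 0.0
```

Emit:
carry_out(
  increments=[
    {"slide":[0,0,0],"yaw":0,"hand":0.3},
    {"slide":[0,0,0],"yaw":0,"hand":0.2},
    {"slide":[0,0,0],"yaw":0,"hand":0.1},
    {"slide":[0,0,0],"yaw":0,"hand":0},
    {"slide":[0,0,0],"yaw":0,"hand":0},
  ],
)

```text
time_s: 2.23
tool_pos: [0.4536, 0.2874, 0.0889]
eef_rot: [3.141, -0.0, 1.767]
contact_force: [-0.4, 0.4, -0.3]
width: 0.0538
finger_force: 0.0
```

Emit:
carry_out(
  increments=[
    {"slide":[0,0,0],"yaw":0,"hand":0},
    {"slide":[0,0,0],"yaw":0,"hand":0},
    {"slide":[0,0,-2],"yaw":0,"hand":0},
    {"slide":[0,0,-6],"yaw":0,"hand":0},
    {"slide":[0,0,-12],"yaw":0,"hand":0},
  ],
)

```text
time_s: 2.65
tool_pos: [0.4534, 0.2873, 0.1008]
eef_rot: [-3.141, 0.0, 1.767]
contact_force: [-0.1, -0.1, -0.4]
width: 0.0211
finger_force: 0.0
```

```bash
python3 - <<'E'
from h import *
to(.452,.288,.087,.196)
E
```

```text
t 2.65 pos [0.4534 0.2873 0.1008] rot [-3.141  0.     1.767] F [-0.1 -0.1 -0.4] w 0.0211
slide [ 1.  -1.2 13.8] yaw -0.0
```

Emit:
carry_out(
  increments=[
    {"slide":[0,0,6],"yaw":0,"hand":0.23},
    {"slide":[0,0,12],"yaw":0,"hand":0.22},
    {"slide":[0,0,13],"yaw":0,"hand":0.2},
    {"slide":[0,0,13],"yaw":0,"hand":0},
    {"slide":[0,0,13],"yaw":0,"hand":0},
  ],
)

```text
time_s: 3.07
tool_pos: [0.4531, 0.2872, 0.0869]
eef_rot: [-3.14, 0.0, 1.767]
contact_force: [0.7, -0.3, -5.8]
width: 0.0172
finger_force: 30.0
```

Emit:
carry_out(
  increments=[
    {"slide":[0,0,0],"yaw":0,"hand":0},
    {"slide":[0,0,0],"yaw":0,"hand":0},
    {"slide":[0,0,0],"yaw":0,"hand":0},
    {"slide":[0,0,0],"yaw":0,"hand":0},
    {"slide":[0,0,0],"yaw":0,"hand":0},
  ],
)

```text
time_s: 3.48
tool_pos: [0.4535, 0.2874, 0.0876]
eef_rot: [3.142, -0.0, 1.767]
contact_force: [-0.4, 0.3, -5.4]
width: 0.0175
finger_force: 30.0
```

Emit:
carry_out(
  increments=[
    {"slide":[0,0,-4],"yaw":0,"hand":0},
    {"slide":[0,0,-12],"yaw":0,"hand":0},
    {"slide":[0,0,-26],"yaw":0,"hand":0},
    {"slide":[0,0,-42],"yaw":0,"hand":0},
    {"slide":[0,0,-60],"yaw":0,"hand":0},
  ],
)

```text
time_s: 3.9
tool_pos: [0.4533, 0.2873, 0.1487]
eef_rot: [-3.141, 0.0, 1.767]
contact_force: [-0.5, 0.7, -5.0]
width: 0.0173
finger_force: 30.0
```

Emit:
carry_out(
  increments=[
    {"slide":[0,0,-18],"yaw":0,"hand":0},
    {"slide":[0,0,-36],"yaw":0,"hand":0},
    {"slide":[0,0,-54],"yaw":0,"hand":0},
    {"slide":[0,0,-70],"yaw":0,"hand":0},
    {"slide":[0,0,-84],"yaw":0,"hand":0},
  ],
)

```text
time_s: 4.32
tool_pos: [0.4534, 0.2873, 0.2337]
eef_rot: [3.14, -0.0, 1.767]
contact_force: [0.2, 0.5, -5.6]
width: 0.0171
finger_force: 30.0
```

Emit:
carry_out(
  increments=[
    {"slide":[-3,0,-12],"yaw":0,"hand":0},
    {"slide":[-10,0,-22],"yaw":0,"hand":0},
    {"slide":[-22,2,-30],"yaw":0,"hand":0},
    {"slide":[-38,3,-38],"yaw":0,"hand":0},
    {"slide":[-58,5,-44],"yaw":0,"hand":0},
  ],
)

```text
time_s: 4.73
tool_pos: [0.4697, 0.2305, 0.2765]
eef_rot: [3.141, -0.0, 1.768]
contact_force: [1.1, -0.1, -5.3]
width: 0.0171
finger_force: 30.0
```

Emit:
carry_out(
  increments=[
    {"slide":[-22,2,-4],"yaw":0,"hand":0},
    {"slide":[-45,4,-4],"yaw":0,"hand":0},
    {"slide":[-69,6,-4],"yaw":0,"hand":0},
    {"slide":[-93,7,-4],"yaw":0,"hand":0},
    {"slide":[-117,9,-4],"yaw":0,"hand":0},
  ],
)

```text
time_s: 5.15
tool_pos: [0.5012, 0.1163, 0.2798]
eef_rot: [-3.141, 0.0, 1.766]
contact_force: [-0.2, 0.4, -5.1]
width: 0.0172
finger_force: 30.0
```

Emit:
carry_out(
  increments=[
    {"slide":[-24,2,0],"yaw":0,"hand":0},
    {"slide":[-47,4,0],"yaw":0,"hand":0},
    {"slide":[-69,5,0],"yaw":0,"hand":0},
    {"slide":[-89,6,0],"yaw":0,"hand":0},
    {"slide":[-105,7,0],"yaw":0,"hand":0},
  ],
)

```text
time_s: 5.57
tool_pos: [0.5285, 0.0144, 0.2797]
eef_rot: [-3.141, 0.0, 1.766]
contact_force: [0.6, -0.2, -5.7]
width: 0.0175
finger_force: 30.0
```

Emit:
carry_out(
  increments=[
    {"slide":[-14,1,0],"yaw":0,"hand":0},
    {"slide":[-26,1,0],"yaw":0,"hand":0},
    {"slide":[-36,2,0],"yaw":0,"hand":0},
    {"slide":[-44,2,0],"yaw":0,"hand":0},
    {"slide":[-48,2,0],"yaw":0,"hand":0},
  ],
)

```text
time_s: 5.98
tool_pos: [0.5401, -0.0308, 0.2796]
eef_rot: [-3.142, 0.0, 1.766]
contact_force: [-0.2, 0.7, -5.0]
width: 0.0173
finger_force: 30.0
```

```bash
python3 - <<'E'
from h import *
to(.5429,-.0412,.26,.196)
a,_=save('wrist','w2'); b,_=save('scene','s2')
c=cv2.resize(b[100:300,130:430],(512,341))
cv2.imwrite('pics/c2.png',np.vstack([a[:250],c])[:,:,::-1])
E
```

```text
t 5.98 pos [ 0.5401 -0.0308  0.2796] rot [-3.142  0.     1.766] F [-0.2  0.7 -5. ] w 0.0173
slide [-10.8   0.7  19.6] yaw -0.0
```

View pics/c2.png

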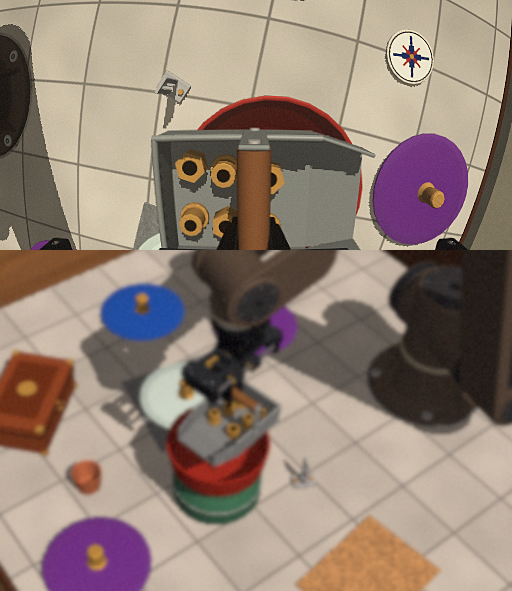

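Emit:
carry_out(
  increments=[
    {"slide":[-4,0,6],"yaw":0,"hand":0},
    {"slide":[-9,1,14],"yaw":0,"hand":0},
    {"slide":[-11,1,22],"yaw":0,"hand":0},
    {"slide":[-11,1,28],"yaw":0,"hand":0},
    {"slide":[-11,1,32],"yaw":0,"hand":0},
  ],
)

```text
time_s: 6.5
tool_pos: [0.5427, -0.0404, 0.2462]
eef_rot: [-3.14, -0.001, 1.767]
contact_force: [0.6, -0.5, -6.6]
width: 0.0174
finger_force: 30.0
```

Emit:
carry_out(
  increments=[
    {"slide":[0,0,3],"yaw":0,"hand":0},
    {"slide":[0,0,6],"yaw":0,"hand":0},
    {"slide":[0,0,9],"yaw":0,"hand":0},
    {"slide":[0,0,11],"yaw":0,"hand":0},
    {"slide":[0,0,13],"yaw":0,"hand":0},
  ],
)

```text
time_s: 6.92
tool_pos: [0.5456, -0.0406, 0.2368]
eef_rot: [3.134, 0.002, 1.767]
contact_force: [7.5, 1.5, 11.5]
width: 0.0172
finger_force: 30.0
```

```bash
python3 - <<'E'
from h import *
to(.5576,-.0383,.2346,.196)
a,_=save('wrist','w3'); b,_=save('scene','s3')
c=cv2.resize(b[150:270,190:350],(512,384))
cv2.imwrite('pics/c3.png',np.vstack([a[50:250],c])[:,:,::-1])
E
```

```text
t 6.92 pos [ 0.5456 -0.0406  0.2368] rot [3.134e+00 2.000e-03 1.767e+00] F [ 7.5  1.5 11.5] w 0.0172
slide [-0.1 12.3  2.2] yaw 0.0
```

View pics/c3.png

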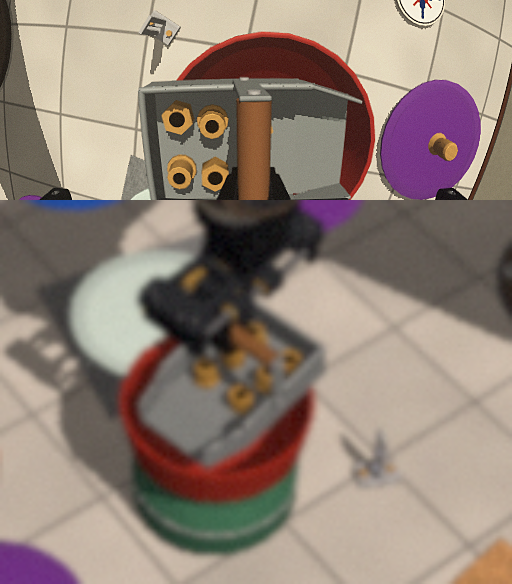

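Emit:
carry_out(
  increments=[
    {"slide":[0,4,1],"yaw":0,"hand":0},
    {"slide":[0,8,2],"yaw":0,"hand":0},
    {"slide":[0,12,2],"yaw":0,"hand":0},
    {"slide":[0,16,2],"yaw":0,"hand":0},
    {"slide":[0,20,1],"yaw":0,"hand":0},
  ],
)

```text
time_s: 7.43
tool_pos: [0.5621, -0.0366, 0.233]
eef_rot: [-3.139, -0.0, 1.767]
contact_force: [-8.2, -5.4, 0.7]
width: 0.0173
finger_force: 30.0
```

```bash
python3 - <<'E'
from h import *
to(.5576,-.0383,.2346,.196)
a,_=save('wrist','w4'); b,_=save('scene','s4')
c=cv2.resize(b[150:270,190:350],(512,384))
cv2.imwrite('pics/c4.png',np.vstack([a[50:250],c])[:,:,::-1])
E
```

```text
t 7.43 pos [ 0.5621 -0.0366  0.233 ] rot [-3.139 -0.     1.767] F [-8.2 -5.4  0.7] w 0.0173
slide [-0.8 -4.8 -1.6] yaw 0.0
```

View pics/c4.png

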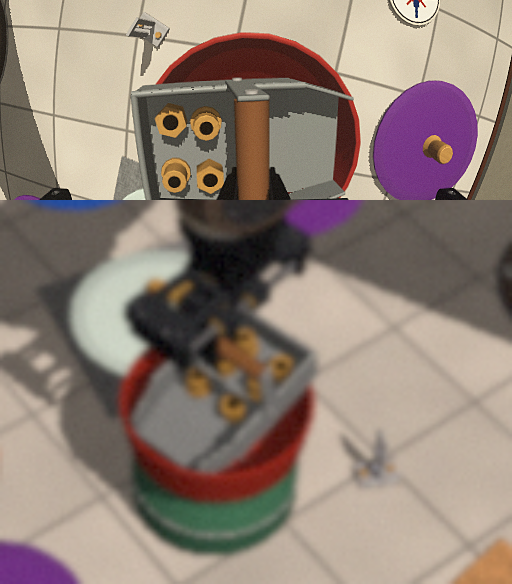

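Emit:
carry_out(
  increments=[
    {"slide":[0,4,-2],"yaw":0,"hand":0},
    {"slide":[0,8,-4],"yaw":0,"hand":0},
    {"slide":[0,12,-6],"yaw":0,"hand":0},
    {"slide":[0,16,-8],"yaw":0,"hand":0},
    {"slide":[0,20,-9],"yaw":0,"hand":0},
  ],
)

```text
time_s: 7.95
tool_pos: [0.5811, -0.0336, 0.2432]
eef_rot: [-3.138, 0.001, 1.767]
contact_force: [-13.4, -8.8, 10.0]
width: 0.0171
finger_force: 30.0
```

Emit:
carry_out(
  increments=[
    {"slide":[0,4,-1],"yaw":0,"hand":0},
    {"slide":[0,8,-3],"yaw":0,"hand":0},
    {"slide":[0,12,-4],"yaw":0,"hand":0},
    {"slide":[0,16,-5],"yaw":0,"hand":0},
    {"slide":[0,20,-6],"yaw":0,"hand":0},
  ],
)

```text
time_s: 8.37
tool_pos: [0.6016, -0.029, 0.2485]
eef_rot: [-3.14, -0.0, 1.767]
contact_force: [-3.9, -2.1, -4.0]
width: 0.0174
finger_force: 30.0
```

```bash
python3 - <<'E'
from h import *
to(.5576,-.0383,.2346,.196)
a,_=save('wrist','w5'); b,_=save('scene','s5')
c=cv2.resize(b[150:270,190:350],(512,384))
cv2.imwrite('pics/c5.png',np.vstack([a[50:250],c])[:,:,::-1])
E
```

```text
t 8.37 pos [ 0.6016 -0.029   0.2485] rot [-3.14  -0.     1.767] F [-3.9 -2.1 -4. ] w 0.0174
slide [ -0.6 -45.   13.9] yaw -0.0
```

View pics/c5.png

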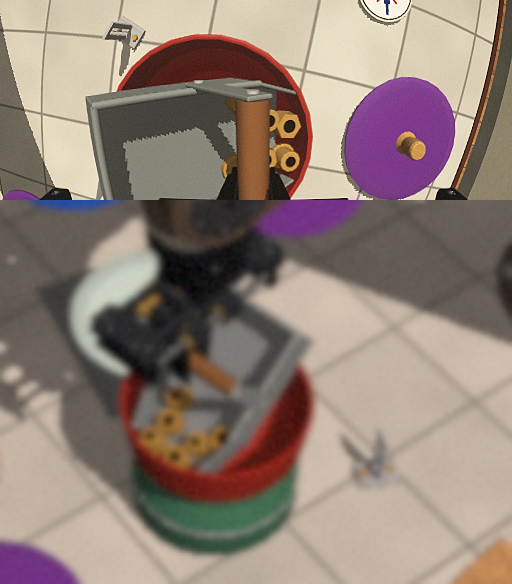

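Emit:
carry_out(
  increments=[
    {"slide":[0,3,-1],"yaw":0,"hand":0},
    {"slide":[0,6,-1],"yaw":0,"hand":0},
    {"slide":[0,9,-1],"yaw":0,"hand":0},
    {"slide":[0,12,-1],"yaw":0,"hand":0},
    {"slide":[0,15,-1],"yaw":0,"hand":0},
  ],
)

```text
time_s: 8.88
tool_pos: [0.6168, -0.0258, 0.2495]
eef_rot: [-3.141, -0.0, 1.767]
contact_force: [-4.3, -1.3, -3.0]
width: 0.0172
finger_force: 30.0
```

Emit:
carry_out(
  increments=[
    {"slide":[0,3,0],"yaw":0,"hand":0},
    {"slide":[0,6,0],"yaw":0,"hand":0},
    {"slide":[0,9,0],"yaw":0,"hand":0},
    {"slide":[0,11,0],"yaw":0,"hand":0},
    {"slide":[0,11,0],"yaw":0,"hand":0},
  ],
)

```text
time_s: 9.3
tool_pos: [0.6278, -0.0236, 0.2495]
eef_rot: [3.141, -0.0, 1.767]
contact_force: [-2.9, -1.1, -3.8]
width: 0.0172
finger_force: 30.0
```

Emit:
carry_out(
  increments=[
    {"slide":[0,-5,0],"yaw":0,"hand":0},
    {"slide":[0,-12,0],"yaw":0,"hand":0},
    {"slide":[0,-20,0],"yaw":0,"hand":0},
    {"slide":[0,-28,0],"yaw":0,"hand":0},
    {"slide":[0,-34,0],"yaw":0,"hand":0},
  ],
)

```text
time_s: 9.72
tool_pos: [0.5932, -0.0305, 0.2501]
eef_rot: [3.14, 0.0, 1.767]
contact_force: [0.4, -0.1, -2.6]
width: 0.0171
finger_force: 30.0
```

```bash
python3 - <<'E'
from h import *
to(.5576,-.0383,.2346,.196)
a,_=save('wrist','w6'); b,_=save('scene','s6')
c=cv2.resize(b[150:270,190:350],(512,384))
cv2.imwrite('pics/c6.png',np.vstack([a[50:250],c])[:,:,::-1])
E
```

```text
t 9.72 pos [ 0.5932 -0.0305  0.2501] rot [3.14  0.    1.767] F [ 0.4 -0.1 -2.6] w 0.0171
slide [ -0.7 -36.4  15.5] yaw -0.0
```

View pics/c6.png

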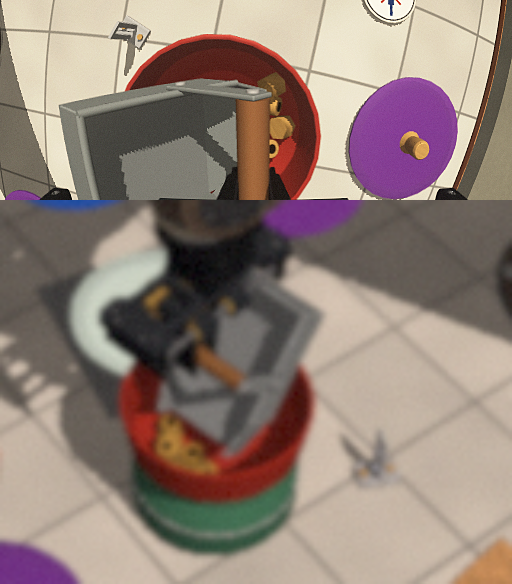

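Emit:
carry_out(
  increments=[
    {"slide":[0,-12,0],"yaw":0,"hand":0},
    {"slide":[0,-28,0],"yaw":0,"hand":0},
    {"slide":[0,-46,0],"yaw":0,"hand":0},
    {"slide":[0,-62,0],"yaw":0,"hand":0},
    {"slide":[0,-74,0],"yaw":0,"hand":0},
  ],
)

```text
time_s: 10.23
tool_pos: [0.5217, -0.0453, 0.2506]
eef_rot: [3.138, 0.002, 1.767]
contact_force: [6.4, -4.6, 9.7]
width: 0.0178
finger_force: 29.9
```

Emit:
carry_out(
  increments=[
    {"slide":[0,-5,0],"yaw":0,"hand":0},
    {"slide":[0,-11,0],"yaw":0,"hand":0},
    {"slide":[0,-17,0],"yaw":0,"hand":0},
    {"slide":[0,-23,0],"yaw":0,"hand":0},
    {"slide":[0,-29,0],"yaw":0,"hand":0},
  ],
)

```text
time_s: 10.65
tool_pos: [0.4961, -0.0515, 0.2533]
eef_rot: [3.131, 0.005, 1.767]
contact_force: [4.4, -2.0, 23.9]
width: 0.0174
finger_force: 30.0
```

Emit:
carry_out(
  increments=[
    {"slide":[0,-6,0],"yaw":0,"hand":0},
    {"slide":[0,-12,0],"yaw":0,"hand":0},
    {"slide":[0,-18,0],"yaw":0,"hand":0},
    {"slide":[0,-23,0],"yaw":0,"hand":0},
    {"slide":[0,-28,0],"yaw":0,"hand":0},
  ],
)

```text
time_s: 11.07
tool_pos: [0.4664, -0.0561, 0.251]
eef_rot: [3.138, 0.001, 1.767]
contact_force: [0.7, 0.3, 0.7]
width: 0.0173
finger_force: 30.0
```

```bash
python3 - <<'E'
from h import *
to(.5576,-.0383,.2346,.196)
a,_=save('wrist','w7'); b,_=save('top','t7')
c=cv2.resize(b[150:250,180:300],(512,427),interpolation=cv2.INTER_CUBIC)
cv2.imwrite('pics/c7.png',np.vstack([a[50:220],c])[:,:,::-1])
E
```

```text
t 11.07 pos [ 0.4664 -0.0561  0.251 ] rot [3.138e+00 1.000e-03 1.767e+00] F [0.7 0.3 0.7] w 0.0173
slide [-0.3 92.9 16.4] yaw -0.0
```

View pics/c7.png

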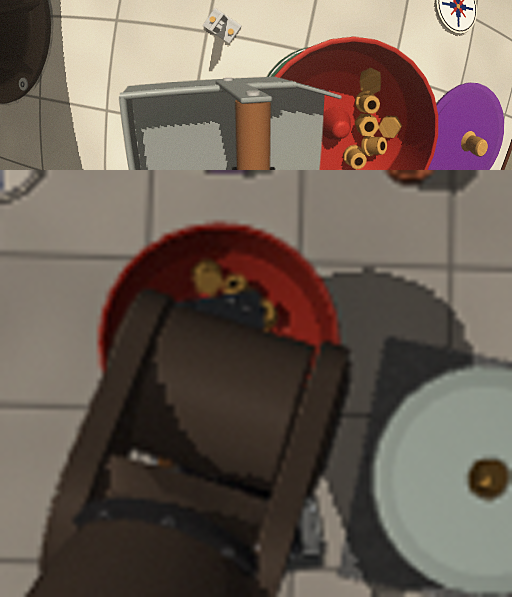

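Emit:
carry_out(
  increments=[
    {"slide":[0,0,-8],"yaw":0,"hand":0},
    {"slide":[0,0,-20],"yaw":0,"hand":0},
    {"slide":[10,2,-28],"yaw":0,"hand":0},
    {"slide":[30,5,-30],"yaw":0,"hand":0},
    {"slide":[55,9,-30],"yaw":0,"hand":0},
  ],
)

```text
time_s: 11.58
tool_pos: [0.464, 0.0003, 0.2805]
eef_rot: [3.141, 0.0, 1.765]
contact_force: [-0.8, 0.2, -2.6]
width: 0.0175
finger_force: 30.0
```

Emit:
carry_out(
  increments=[
    {"slide":[28,5,0],"yaw":0,"hand":0},
    {"slide":[58,10,0],"yaw":0,"hand":0},
    {"slide":[88,14,0],"yaw":0,"hand":0},
    {"slide":[118,19,0],"yaw":0,"hand":0},
    {"slide":[146,24,0],"yaw":0,"hand":0},
  ],
)

```text
time_s: 12.0
tool_pos: [0.4581, 0.15, 0.2799]
eef_rot: [-3.142, -0.0, 1.767]
contact_force: [1.0, -0.4, -2.3]
width: 0.0175
finger_force: 30.0
```

Emit:
carry_out(
  increments=[
    {"slide":[28,4,0],"yaw":0,"hand":0},
    {"slide":[56,9,10],"yaw":0,"hand":0},
    {"slide":[84,13,25],"yaw":0,"hand":0},
    {"slide":[110,17,45],"yaw":0,"hand":0},
    {"slide":[132,20,70],"yaw":0,"hand":0},
  ],
)

```text
time_s: 12.42
tool_pos: [0.4524, 0.2838, 0.2099]
eef_rot: [3.139, -0.001, 1.768]
contact_force: [0.9, -0.2, -1.8]
width: 0.0174
finger_force: 30.0
```

Emit:
carry_out(
  increments=[
    {"slide":[5,0,25],"yaw":0,"hand":0},
    {"slide":[6,1,48],"yaw":0,"hand":0},
    {"slide":[6,1,66],"yaw":0,"hand":0},
    {"slide":[6,1,78],"yaw":0,"hand":0},
    {"slide":[6,1,83],"yaw":0,"hand":0},
  ],
)

```text
time_s: 12.83
tool_pos: [0.4515, 0.2876, 0.125]
eef_rot: [-3.139, 0.001, 1.767]
contact_force: [-0.9, 0.1, -2.3]
width: 0.0175
finger_force: 30.0
```

```bash
python3 - <<'E'
from h import *
to(.4535,.2873,.0876,.196)
E
```

```text
t 12.83 pos [0.4515 0.2876 0.125 ] rot [-3.139e+00  1.000e-03  1.767e+00] F [-0.9  0.1 -2.3] w 0.0175
slide [-0.7  1.9 37.4] yaw 0.0
```

Emit:
carry_out(
  increments=[
    {"slide":[0,1,8],"yaw":0,"hand":0},
    {"slide":[0,2,15],"yaw":0,"hand":0},
    {"slide":[0,2,21],"yaw":0,"hand":0},
    {"slide":[0,2,25],"yaw":0,"hand":0},
    {"slide":[0,2,28],"yaw":0,"hand":0},
  ],
)

```text
time_s: 13.25
tool_pos: [0.4545, 0.2877, 0.0987]
eef_rot: [3.141, -0.0, 1.767]
contact_force: [-2.9, -0.5, 4.8]
width: 0.0172
finger_force: 30.0
```

Emit:
carry_out(
  increments=[
    {"slide":[0,0,3],"yaw":0,"hand":0},
    {"slide":[0,0,5],"yaw":0,"hand":0},
    {"slide":[0,0,7],"yaw":0,"hand":0},
    {"slide":[0,0,9],"yaw":0,"hand":0},
    {"slide":[0,0,10],"yaw":0,"hand":0},
  ],
)

```text
time_s: 13.67
tool_pos: [0.4545, 0.2876, 0.0886]
eef_rot: [3.141, -0.0, 1.767]
contact_force: [-3.3, -0.3, 4.7]
width: 0.0174
finger_force: 30.0
```

Emit:
carry_out(
  increments=[
    {"slide":[0,0,0],"yaw":0,"hand":0},
    {"slide":[0,0,0],"yaw":0,"hand":0},
    {"slide":[0,0,0],"yaw":0,"hand":0.3},
    {"slide":[0,0,0],"yaw":0,"hand":0.4},
    {"slide":[0,0,0],"yaw":0,"hand":0.5},
  ],
)

```text
time_s: 14.08
tool_pos: [0.4547, 0.2876, 0.0886]
eef_rot: [3.141, -0.0, 1.767]
contact_force: [-0.7, 0.1, 0.0]
width: 0.0319
finger_force: 0.0
```

```bash
python3 - <<'E'
from h import *
to(.4535,.2873,.0876,.196); print(camera_model('top')['cx'])
E
```

```text
t 14.08 pos [0.4547 0.2876 0.0886] rot [ 3.141 -0.     1.767] F [-0.7  0.1  0. ] w 0.0319
slide [-0.1 -1.2  1. ] yaw -0.0
252.31786566897802
```

Emit:
carry_out(
  increments=[
    {"slide":[0,0,0],"yaw":0,"hand":0.8},
    {"slide":[0,0,0],"yaw":0,"hand":0.8},
    {"slide":[0,0,-10],"yaw":0,"hand":0.8},
    {"slide":[0,0,-35],"yaw":0,"hand":0.8},
    {"slide":[0,0,-70],"yaw":0,"hand":0.8},
  ],
)

```text
time_s: 14.5
tool_pos: [0.4536, 0.2871, 0.1582]
eef_rot: [-3.138, 0.001, 1.767]
contact_force: [0.5, 0.6, -0.7]
width: 0.0656
finger_force: 0.0
```

Emit:
carry_out(
  increments=[
    {"slide":[0,0,-35],"yaw":0,"hand":0.8},
    {"slide":[-12,-2,-65],"yaw":0,"hand":0.8},
    {"slide":[-40,-7,-85],"yaw":0,"hand":0.8},
    {"slide":[-70,-13,-95],"yaw":0,"hand":0.8},
    {"slide":[-105,-20,-95],"yaw":0,"hand":0.8},
  ],
)

```text
time_s: 14.92
tool_pos: [0.4557, 0.1803, 0.2568]
eef_rot: [3.137, -0.0, 1.768]
contact_force: [0.4, -0.7, 0.6]
width: 0.0758
finger_force: 0.0
```

Emit:
carry_out(
  increments=[
    {"slide":[-38,-7,0],"yaw":0,"hand":0.8},
    {"slide":[-76,-14,0],"yaw":0,"hand":0.8},
    {"slide":[-114,-21,0],"yaw":0,"hand":0.8},
    {"slide":[-152,-28,0],"yaw":0,"hand":0.8},
    {"slide":[-190,-35,0],"yaw":0,"hand":0.8},
  ],
)

```text
time_s: 15.33
tool_pos: [0.4575, -0.0142, 0.2546]
eef_rot: [3.14, 0.0, 1.767]
contact_force: [1.5, -0.1, 1.3]
width: 0.0761
finger_force: 0.0
```

Emit:
carry_out(
  increments=[
    {"slide":[-38,-7,0],"yaw":0,"hand":0.8},
    {"slide":[-76,-14,0],"yaw":0,"hand":0.8},
    {"slide":[-114,-21,0],"yaw":0,"hand":0.8},
    {"slide":[-145,-27,0],"yaw":0,"hand":0.8},
    {"slide":[-165,-31,0],"yaw":0,"hand":0.8},
  ],
)

```text
time_s: 15.75
tool_pos: [0.4594, -0.1833, 0.2544]
eef_rot: [3.141, 0.001, 1.765]
contact_force: [0.8, -0.2, -0.1]
width: 0.0759
finger_force: 0.0
```

```bash
python3 - <<'E'
from h import *
to(.462,-.276,.25,.196)
a,_=save('wrist','w8'); b,_=save('top','t8'); save('scene','s8')
print(a.shape)
im,d,P=pts('top0'); im2,d2,P2=pts('t8'); Z=P2[...,2]
X,Y=P2[...,0],P2[...,1]
m=(abs(Z-.16)<.006)&(np.hypot(X-.5576,Y+.0383)<.11); print('rim',cv2.minEnclosingCircle(P2[m][:,:2].astype(np.float32)),m.sum())
m=(Z>.02)&(Z<.2)&(Y>.18)&(np.hypot(X-.45,Y-.285)<.15); print('hod',cv2.minAreaRect(P2[m][:,:2].astype(np.float32)),m.sum())
m=m&(Z>.03); print([np.round(np.percentile(Z[m],q),3) for q in(10,50,95)])
c=cv2.resize(b[130:260,110:310],(600,390),interpolation=cv2.INTER_CUBIC)
cv2.imwrite('pics/c8.png',np.vstack([cv2.resize(a[:260],(600,305))[:210],c])[:,:,::-1])
E
```

```text
t 15.75 pos [ 0.4594 -0.1833  0.2544] rot [3.141e+00 1.000e-03 1.765e+00] F [ 0.8 -0.2 -0.1] w 0.0759
slide [-91.5 -15.3   4.4] yaw -0.002
(384, 512, 3)
rim ((0.5580199360847473, -0.038825564086437225), 0.09689757972955704) 265
hod ((0.4573531150817871, 0.28910815715789795), (0.16514244675636292, 0.11768458783626556), 11.54450798034668) 443
[np.float64(0.035), np.float64(0.049), np.float64(0.108)]
```

View pics/c8.png

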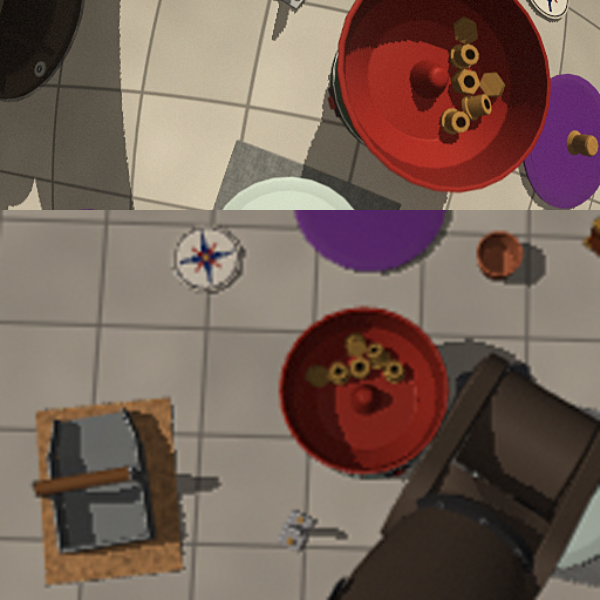

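Emit:
carry_out(
  increments=[
    {"slide":[-25,-4,20],"yaw":0,"hand":0.8},
    {"slide":[-50,-8,45],"yaw":0,"hand":0.8},
    {"slide":[-75,-13,70],"yaw":0,"hand":0.8},
    {"slide":[-91,-15,90],"yaw":0,"hand":0.8},
    {"slide":[-91,-15,100],"yaw":0,"hand":0.8},
  ],
)

```text
time_s: 16.32
tool_pos: [0.4625, -0.2733, 0.1518]
eef_rot: [-3.14, -0.001, 1.766]
contact_force: [-0.4, 0.8, -0.3]
width: 0.0765
finger_force: 0.0
```

Emit:
carry_out(
  increments=[
    {"slide":[0,0,0],"yaw":0,"hand":0.8},
    {"slide":[0,0,0],"yaw":0,"hand":0.8},
    {"slide":[0,0,0],"yaw":0,"hand":0.8},
    {"slide":[0,0,0],"yaw":0,"hand":0.8},
    {"slide":[0,0,0],"yaw":0,"hand":0.8},
  ],
)

```text
time_s: 16.73
tool_pos: [0.4632, -0.272, 0.1548]
eef_rot: [3.14, 0.001, 1.768]
contact_force: [-0.1, -0.5, -0.3]
width: 0.0759
finger_force: 0.0
```

```bash
cat >> h.py <<'E'
def wpts(f):
    z=np.load(f'pics/{f}.npz'); im,d=z['im'],z['d']; F=192/np.tan(np.radians(float(z['fovy']))/2)
    v,u=np.mgrid[:384,:512]; a,b=u-z['cx'],v-z['cy']; r=np.hypot(a,b)+1e-9; t=r/F
    P=np.stack([np.tan(t)*a/r*d,np.tan(t)*b/r*d,d,np.ones_like(d)],-1)@z['cam_to_world'].T
    return im,d,P[...,:3],z
E
python3 - <<'E'
from h import *
to(.462,-.276,.15)
im,_=save('wrist','w9'); im,d,P,z=wpts('w9'); X,Y,Z=np.moveaxis(P,2,0)
m=(np.hypot(X-.462,Y+.276)<.03)&(Z>.05)&(Z<.066)&(d>0)
print(m.sum(),np.median(Z[m]),cv2.minEnclosingCircle(P[m][:,:2].astype(np.float32)))
n,l,s,c=cv2.connectedComponentsWithStats(m.astype(np.uint8)); print(s,c)
g=(np.hypot(X-.462,Y+.276)<.125)&(Z>.013)&(Z<.024)&(d>0); print('glass',g.sum(),np.median(Z[g]),cv2.minEnclosingCircle(P[g][:,:2].astype(np.float32)))
cv2.imwrite('pics/c9.png',im[:,:,::-1])
E
```

```text
t 16.73 pos [ 0.4632 -0.272   0.1548] rot [3.140e+00 1.000e-03 1.768e+00] F [-0.1 -0.5 -0.3] w 0.0759
slide [-3.7 -1.9  4.8] yaw 0
783 0.0583302385931983 ((0.46661457419395447, -0.27313700318336487), 0.014971829950809479)
[[     0      0    512    384 195825]
 [   241    175     32     31    783]] [[255.49697945 191.50582918]
 [256.25542784 190.04214559]]
glass 24519 0.017718588149177872 ((0.46637558937072754, -0.2735801935195923), 0.1013154536485672)
```

View pics/c9.png

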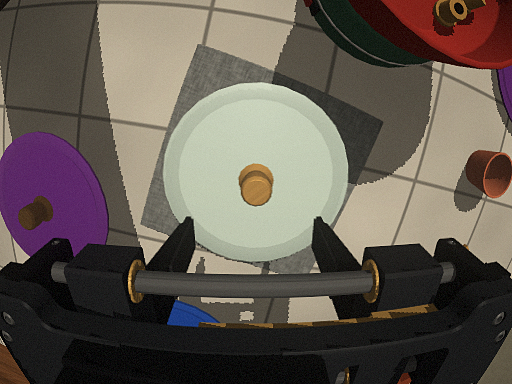

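Emit:
carry_out(
  increments=[
    {"slide":[-1,1,20],"yaw":0,"hand":0.8},
    {"slide":[-2,3,42],"yaw":0,"hand":0.7},
    {"slide":[-2,3,62],"yaw":0,"hand":0.65},
    {"slide":[-2,3,75],"yaw":0,"hand":0.6},
    {"slide":[-2,3,82],"yaw":0,"hand":0.6},
  ],
)

```text
time_s: 17.2
tool_pos: [0.4657, -0.2735, 0.0704]
eef_rot: [-3.141, -0.001, 1.767]
contact_force: [-0.5, 0.3, -0.1]
width: 0.0583
finger_force: 0.0
```

```bash
python3 - <<'E'
from h import *
to(.4665,-.2733,.033)
im,d,P,z=wpts('w8'); X,Y,Z=np.moveaxis(P,2,0)
m=(abs(Z-.16)<.005)&(np.hypot(X-.5578,Y+.0385)<.11)&(d>0); q=P[m][:,:2]
print('rim',m.sum(),cv2.minEnclosingCircle(q.astype(np.float32)))
A=np.c_[q,np.ones(len(q))]; s=np.linalg.lstsq(A,(q**2).sum(1),rcond=None)[0]; print(s[:2]/2,np.median(Z[m]))
E
```

```text
t 17.2 pos [ 0.4657 -0.2735  0.0704] rot [-3.141e+00 -1.000e-03  1.767e+00] F [-0.5  0.3 -0.1] w 0.0583
slide [ 0.   0.8 37.4] yaw 0
rim 2485 ((0.5599448084831238, -0.0394185446202755), 0.09743785858154297)
[ 0.55930756 -0.04039548] 0.15923597678042606
```

Emit:
carry_out(
  increments=[
    {"slide":[0,1,12],"yaw":0,"hand":0.55},
    {"slide":[0,1,22],"yaw":0,"hand":0.5},
    {"slide":[0,1,30],"yaw":0,"hand":0.45},
    {"slide":[0,1,35],"yaw":0,"hand":0.4},
    {"slide":[0,1,37],"yaw":0,"hand":0.35},
  ],
)

```text
time_s: 17.62
tool_pos: [0.467, -0.2736, 0.0341]
eef_rot: [-3.141, -0.0, 1.767]
contact_force: [0.3, -0.2, -0.4]
width: 0.0364
finger_force: 0.0
```

Emit:
carry_out(
  increments=[
    {"slide":[0,0,0],"yaw":0,"hand":0.2},
    {"slide":[0,0,0],"yaw":0,"hand":0},
    {"slide":[0,0,0],"yaw":0,"hand":0},
    {"slide":[0,0,0],"yaw":0,"hand":0},
    {"slide":[0,0,0],"yaw":0,"hand":0},
  ],
)

```text
time_s: 18.03
tool_pos: [0.467, -0.2737, 0.0347]
eef_rot: [3.141, -0.0, 1.767]
contact_force: [0.4, 0.1, -4.3]
width: 0.0296
finger_force: 30.0
```

```bash
python3 - <<'E'
from h import *
to(.559,-.039,.033)
E
```

```text
t 18.03 pos [ 0.467  -0.2737  0.0347] rot [ 3.141 -0.     1.767] F [ 0.4  0.1 -4.3] w 0.0296
slide [212.3 135.9   1.7] yaw 0
```

Emit:
carry_out(
  increments=[
    {"slide":[0,0,-4],"yaw":0,"hand":0},
    {"slide":[0,0,-12],"yaw":0,"hand":0},
    {"slide":[0,0,-26],"yaw":0,"hand":0},
    {"slide":[0,0,-44],"yaw":0,"hand":0},
    {"slide":[0,0,-64],"yaw":0,"hand":0},
  ],
)

```text
time_s: 18.45
tool_pos: [0.4668, -0.2735, 0.0996]
eef_rot: [-3.141, -0.001, 1.767]
contact_force: [-0.1, -1.0, -4.6]
width: 0.0296
finger_force: 30.0
```

Emit:
carry_out(
  increments=[
    {"slide":[0,0,-22],"yaw":0,"hand":0},
    {"slide":[0,0,-44],"yaw":0,"hand":0},
    {"slide":[0,0,-66],"yaw":0,"hand":0},
    {"slide":[0,0,-86],"yaw":0,"hand":0},
    {"slide":[0,0,-104],"yaw":0,"hand":0},
  ],
)

```text
time_s: 18.87
tool_pos: [0.4669, -0.2736, 0.2048]
eef_rot: [3.141, 0.001, 1.767]
contact_force: [0.1, 0.5, -4.6]
width: 0.0295
finger_force: 30.0
```

Emit:
carry_out(
  increments=[
    {"slide":[3,2,-12],"yaw":0,"hand":0},
    {"slide":[12,8,-20],"yaw":0,"hand":0},
    {"slide":[27,17,-25],"yaw":0,"hand":0},
    {"slide":[45,29,-26],"yaw":0,"hand":0},
    {"slide":[65,42,-26],"yaw":0,"hand":0},
  ],
)

```text
time_s: 19.28
tool_pos: [0.4956, -0.2007, 0.2293]
eef_rot: [3.141, 0.0, 1.766]
contact_force: [1.1, -0.3, -5.0]
width: 0.0295
finger_force: 30.0
```

Emit:
carry_out(
  increments=[
    {"slide":[20,13,0],"yaw":0,"hand":0},
    {"slide":[41,26,0],"yaw":0,"hand":0},
    {"slide":[62,40,0],"yaw":0,"hand":0},
    {"slide":[82,53,0],"yaw":0,"hand":0},
    {"slide":[100,64,0],"yaw":0,"hand":0},
  ],
)

```text
time_s: 19.7
tool_pos: [0.539, -0.0891, 0.2287]
eef_rot: [-3.141, -0.001, 1.767]
contact_force: [-0.5, 1.0, -3.5]
width: 0.0294
finger_force: 30.0
```

Emit:
carry_out(
  increments=[
    {"slide":[16,10,0],"yaw":0,"hand":0},
    {"slide":[30,19,0],"yaw":0,"hand":0},
    {"slide":[40,26,0],"yaw":0,"hand":0},
    {"slide":[46,29,0],"yaw":0,"hand":0},
    {"slide":[47,30,0],"yaw":0,"hand":0},
  ],
)

```text
time_s: 20.12
tool_pos: [0.5591, -0.0382, 0.2286]
eef_rot: [-3.141, -0.0, 1.768]
contact_force: [-0.0, 0.4, -4.4]
width: 0.0298
finger_force: 30.0
```

Emit:
carry_out(
  increments=[
    {"slide":[0,0,2],"yaw":0,"hand":0},
    {"slide":[0,0,4],"yaw":0,"hand":0},
    {"slide":[0,0,6],"yaw":0,"hand":0},
    {"slide":[0,0,8],"yaw":0,"hand":0},
    {"slide":[0,0,10],"yaw":0,"hand":0},
  ],
)

```text
time_s: 20.53
tool_pos: [0.559, -0.0398, 0.2183]
eef_rot: [-3.141, -0.0, 1.766]
contact_force: [0.6, 0.3, -4.0]
width: 0.0294
finger_force: 30.0
```

```bash
python3 - <<'E'
from h import *
to(.559,-.039,.1837)
save('wrist','w10'); im,d,P,z=wpts('w10'); X,Y,Z=np.moveaxis(P,2,0)
m=(Z>.185)&(Z<.225)&(np.hypot(X-.559,Y+.039)<.11)&(d>0)
print('cover',m.sum(),np.percentile(Z[m],[5,50,95]),cv2.minEnclosingCircle(P[m][:,:2].astype(np.float32)))
E
```

```text
t 20.53 pos [ 0.559  -0.0398  0.2183] rot [-3.141 -0.     1.766] F [ 0.6  0.3 -4. ] w 0.0294
slide [ 0.8  0.2 34.6] yaw 0
cover 42380 [0.1987723  0.20138108 0.20283442] ((0.5596188306808472, -0.03950899839401245), 0.10169798880815506)
```

Emit:
carry_out(
  increments=[
    {"slide":[0,0,5],"yaw":0,"hand":0},
    {"slide":[0,0,11],"yaw":0,"hand":0},
    {"slide":[0,0,17],"yaw":0,"hand":0},
    {"slide":[0,0,22],"yaw":0,"hand":0},
    {"slide":[0,0,26],"yaw":0,"hand":0},
  ],
)

```text
time_s: 21.0
tool_pos: [0.559, -0.0393, 0.1917]
eef_rot: [-3.141, -0.0, 1.767]
contact_force: [0.1, 0.3, -4.0]
width: 0.0294
finger_force: 30.0
```

Emit:
carry_out(
  increments=[
    {"slide":[0,0,2],"yaw":0,"hand":0},
    {"slide":[0,0,3],"yaw":0,"hand":0},
    {"slide":[0,0,4],"yaw":0,"hand":0},
    {"slide":[0,0,5],"yaw":0,"hand":0},
    {"slide":[0,0,6],"yaw":0,"hand":0},
  ],
)

```text
time_s: 21.42
tool_pos: [0.5593, -0.0393, 0.1868]
eef_rot: [3.141, 0.0, 1.767]
contact_force: [0.3, -0.6, -3.8]
width: 0.0293
finger_force: 30.0
```

```bash
python3 - <<'E'
from h import *
to(.559,-.039,.1837)
E
```

```text
t 21.42 pos [ 0.5593 -0.0393  0.1868] rot [3.141 0.    1.767] F [ 0.3 -0.6 -3.8] w 0.0293
slide [ 0.4 -0.2  3.1] yaw 0
```

Emit:
carry_out(
  increments=[
    {"slide":[0,0,0.6],"yaw":0,"hand":0},
    {"slide":[0,0,1.2],"yaw":0,"hand":0},
    {"slide":[0,0,1.8],"yaw":0,"hand":0},
    {"slide":[0,0,2.2],"yaw":0,"hand":0},
    {"slide":[0,0,2.5],"yaw":0,"hand":0},
  ],
)

```text
time_s: 21.83
tool_pos: [0.5592, -0.0393, 0.1843]
eef_rot: [3.141, 0.0, 1.767]
contact_force: [-1.2, -0.1, 0.2]
width: 0.0296
finger_force: 30.0
```

Emit:
carry_out(
  increments=[
    {"slide":[0,0,0.3],"yaw":0,"hand":0},
    {"slide":[0,0,0.5],"yaw":0,"hand":0},
    {"slide":[0,0,0.8],"yaw":0,"hand":0},
    {"slide":[0,0,1],"yaw":0,"hand":0},
    {"slide":[0,0,1],"yaw":0,"hand":0},
  ],
)

```text
time_s: 22.25
tool_pos: [0.5592, -0.0393, 0.1842]
eef_rot: [3.141, 0.0, 1.767]
contact_force: [-4.6, 0.6, 9.0]
width: 0.0295
finger_force: 30.0
```

Seated (weight taken by the rim). Release and rise.

Emit:
carry_out(
  increments=[
    {"slide":[0,0,-0.5],"yaw":0,"hand":0},
    {"slide":[0,0,-0.8],"yaw":0,"hand":0},
    {"slide":[0,0,-0.8],"yaw":0,"hand":0.5},
    {"slide":[0,0,-0.8],"yaw":0,"hand":0.6},
    {"slide":[0,0,-0.8],"yaw":0,"hand":0.7},
  ],
)

```text
time_s: 22.67
tool_pos: [0.5594, -0.0394, 0.1839]
eef_rot: [3.141, 0.0, 1.767]
contact_force: [-0.8, 0.3, 0.5]
width: 0.0443
finger_force: 0.0
```

Emit:
carry_out(
  increments=[
    {"slide":[0,0,-1],"yaw":0,"hand":0.7},
    {"slide":[0,0,-5],"yaw":0,"hand":0.7},
    {"slide":[0,0,-15],"yaw":0,"hand":0.7},
    {"slide":[0,0,-35],"yaw":0,"hand":0.7},
    {"slide":[0,0,-60],"yaw":0,"hand":0.7},
  ],
)

```text
time_s: 23.08
tool_pos: [0.5587, -0.0392, 0.2444]
eef_rot: [-3.14, -0.001, 1.767]
contact_force: [0.6, 0.5, -0.1]
width: 0.0667
finger_force: 0.0
```

Emit:
carry_out(
  increments=[
    {"slide":[0,0,-30],"yaw":0,"hand":0.7},
    {"slide":[0,0,-60],"yaw":0,"hand":0.7},
    {"slide":[0,0,-80],"yaw":0,"hand":0.7},
    {"slide":[0,0,-90],"yaw":0,"hand":0.7},
    {"slide":[0,0,-90],"yaw":0,"hand":0.7},
  ],
)

```text
time_s: 23.5
tool_pos: [0.5596, -0.0393, 0.3365]
eef_rot: [3.138, 0.001, 1.767]
contact_force: [-0.7, -0.4, -0.9]
width: 0.0659
finger_force: 0.0
```

```bash
python3 - <<'E'
from h import *
to(.559,-.039,.1837)
save('wrist','w11'); im,d,P,z=wpts('w11'); X,Y,Z=np.moveaxis(P,2,0)
m=(Z>.15)&(Z<.182)&(np.hypot(X-.559,Y+.039)<.11)&(d>0)
A=np.c_[P[m][:,:2],np.ones(m.sum())]
print('cover',m.sum(),np.percentile(Z[m],[5,50,95]),cv2.minEnclosingCircle(P[m][:,:2].astype(np.float32)),'slope',np.linalg.lstsq(A,Z[m],rcond=None)[0][:2])
E
```

```text
t 23.5 pos [ 0.5596 -0.0393  0.3365] rot [3.138e+00 1.000e-03 1.767e+00] F [-0.7 -0.4 -0.9] w 0.0659
slide [  0.5  -0.5 152.8] yaw 0
cover 21078 [0.16299071 0.16566141 0.16717285] ((0.5586158633232117, -0.03882317617535591), 0.10148490965366364) slope [-0.00272047 -0.00087174]
```

```bash
python3 -c "
from cell import *
print(close_job())"
```

```text
the job is handed in; nothing more can be done
None
```

The job is handed in at about 23.5 s of the 67 s allowed: all six brass parts are in the red bowl, the empty hod stands upright on its cork mat, and the frosted glass cover lies flat and centred on the rim, knob up; the bystanders were not touched.

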